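# Unstack the paint and fill the colour display

### The arm

A 7-joint arm with a two-finger parallel gripper is mounted at the origin on the work surface. World frame = base frame: x ahead of the robot, y to its left, z up, the work surface at z = 0. Lengths are in m, angles in rad, forces in N, time in s.
With the tool pointing down it reaches from about 0.35 to 0.9 m from the base axis. Payload 8.1 kg.
Tool frame: the origin (TCP) lies midway between the tips of the shut fingers; the grasp point (between the pads) lies 19 mm behind it; z points along the fingers, y is the line along which they close (so a half turn about z gives the same grasp; the last joint's range is limited). The gripper opens to 92 mm and grips with 3 to 60 N. Pads are 19 mm wide; open, the fingers measure 130 mm over their backs; the gripper's body (75 mm by 190 mm) begins 47 mm behind the grasp point.
Start: joints at [1.201, 0.434, 0.025, 1.573, -0.012, 1.134, -0.075], TCP at [0.165, -0.603, 0.227] pointing down, gripper open.
Joint ranges: [-2.62, 2.62], [-0.44, 2.09], [-1.27, 1.32], [0.08, 2.57], [-1.32, 4.46], [0.12, 2], [-2.74, 2.74]. Speed limits (rad/s): [2.22, 2.22, 3.01, 3.01, 3.14, 3.14, 3.14].

### API

Orientations are given as a rotation vector (axis times angle).
In Python, from cell import arm gives the robot as it stands.
- The arm moves only by the tool send_rows, never from a script. Its argument "increments" is a list of rows, each a list of 3 entries, a list of its own where there are three numbers: the finger opening in cm, from 0 to 9.18, then the shift along the tool's x, y, z in cm, then the turn, a rotation vector about the tool's x, y, z in rad. A call has 1 to 5 rows; each row shifts and turns the commanded pose from where the row before left it, along the tool's axes as they then stand; what a row does not reach is not made up. A row lasts 1/10 s, in which the tool goes at most 50 mm and 8.59 degrees, less where a joint would pass 70% of its speed; a pose out of reach is approached as far as the arm can. A call is refused whole if a number of a shift passes 5 or a number of a turn 0.15, either way. A call with a gripper value outside its range is refused whole. The fingers move at their own pace and stop on an object; "force" is the grip in N (left out, the last holds). Time passes only in rows, so rows that do not move let the fingers close. It gives the time, the measured TCP pose, the force, the opening and the grip force at its end, in the units of the state.
- arm.observe(): the state, without advancing time (a new reading comes with each control period).
- arm.get_image(name): name is "scene" or "top" or "wrist"; returns the picture (384x512x3 uint8, red, green, blue); there is no depth.
- arm.camera_params(name): a dict with "camera_matrix" (3x3 intrinsics, pixels), "R" (3x3) and "t" (3): a world point X has camera coordinates R X + t. Camera axes: x right, y down, z forward; pixel columns grow to the right and rows downward; lengths in m; the calibration is good to about 2 mm. A picture is of the moment at which its call begins: read the wrist's pose just before it. camera_params takes no time and is no camera call; for the wrist camera it gives the pose at the moment of the call.
- arm.sign_off(): hands the job in; it is judged then, once.
The state is a dict: "clock": time; "joints": joint angles; "dq": joint speeds; "joint_efforts": joint torques, N m; "position": TCP position; "ee_rot": TCP orientation; "force": force on the tool from outside, world axes, zero at the start; "ft_torque": the same for the moment, N m; "width": opening from 0.0 (shut) to 1.0 (fully open); "gripper_force": force on a finger pad.
Only numpy, scipy, OpenCV 4.12 (cv2) and the standard library are available. Lean on these libraries where they do the work, as an engineer would, in place of code of your own. Each camera call takes 0.05 s, during which the arm holds its last target. There are 200 camera calls.

### The job

Take the two stacks of paint containers on the counter apart and put each container on the display stand of its own colour: the yellow and blue tubs and the red and green tins, each upright and wholly on its disc. They are full, so set them down gently instead of dropping them, and never tip one over. Leave the tape roll and the bottle where they are.

Things in the scene. Friction and masses are not known exactly. Their poses are not given: they have to be found in the camera images.
- yellow_tub_center (a point): large white plastic filler tub with a yellow lid and yellow label: an upright cylinder 64 mm in diameter, 70 mm tall, closed flat lid, about 0.36 kg (varies by a quarter). The point is its centre, 35 mm above its underside; z axis up along the cylinder. At the start it stands on the counter with one of the two small tins (either one) standing on its lid.
- blue_tub_center (a point): large white plastic filler tub with a blue lid and blue label: an upright cylinder 64 mm in diameter, 70 mm tall, closed flat lid, about 0.36 kg (varies by a quarter). The point is its centre, 35 mm above its underside; z axis up along the cylinder. At the start it stands on the counter with one of the two small tins (either one) standing on its lid.
- red_tin_center (a point): small steel paint tin with a red lid and red label: an upright cylinder 46 mm in diameter, 56 mm tall, closed flat lid, about 0.13 kg (varies by a quarter). The point is its centre, 28 mm above its underside; z axis up along the cylinder. At the start it stands in the middle of the lid of one of the two tubs (either one), its underside 70 mm above the counter.
- green_tin_center (a point): small steel paint tin with a green lid and green label: an upright cylinder 46 mm in diameter, 56 mm tall, closed flat lid, about 0.13 kg (varies by a quarter). The point is its centre, 28 mm above its underside; z axis up along the cylinder. At the start it stands in the middle of the lid of one of the two tubs (either one), its underside 70 mm above the counter.
- yellow_stand_top (a point): yellow display stand: a plain flat round disc, 88 mm in diameter, 10 mm thick, fixed on the counter. The yellow tub belongs on it, its underside 12 mm smaller all round. The point is the centre of its upper face, 10 mm above the counter; z up.
- blue_stand_top (a point): blue display stand: a plain flat round disc, 88 mm in diameter, 10 mm thick, fixed on the counter. The blue tub belongs on it, its underside 12 mm smaller all round. The point is the centre of its upper face, 10 mm above the counter; z up.
- red_stand_top (a point): red display stand: a plain flat round disc, 70 mm in diameter, 10 mm thick, fixed on the counter. The red tin belongs on it, its underside 12 mm smaller all round. The point is the centre of its upper face, 10 mm above the counter; z up.
- green_stand_top (a point): green display stand: a plain flat round disc, 70 mm in diameter, 10 mm thick, fixed on the counter. The green tin belongs on it, its underside 12 mm smaller all round. The point is the centre of its upper face, 10 mm above the counter; z up.
- tape_roll: bystander: brown roll of tape lying flat on the counter, 76 mm outer diameter, 52 mm hole, 24 mm high; origin at the centre of its underside. Loose; leave it alone.
- cleaner: bystander: white bottle with blue label and black cap, 60 mm in diameter, 150 mm tall, standing to the robot's left; origin at the centre of its underside. Loose; leave it alone.
Mind the look-alikes: they are no part of the job. What is shaped like the part that bears blue_tub_center but purple or turquoise is not meant.

How it is judged:
At the end, for the whole second after the job is handed in: Each of the four containers stands upright (within 0.08 rad) on the stand of its own colour, centre within 13.5 mm of the disc's centre, underside on the disc (height within 4 mm), released and at rest (horizontal distance between yellow_tub_center and yellow_stand_top below 0.0135 m and z of yellow_tub_center in the frame of yellow_stand_top between 0.031 and 0.039 m and angle between each of yellow_tub_center, blue_tub_center, red_tin_center, green_tin_center's own z axis and vertical below 0.08 rad and linear speed of each of yellow_tub, blue_tub, red_tin, green_tin below 0.02 m/s and angular speed of each of yellow_tub, blue_tub, red_tin, green_tin below 0.2 rad/s and horizontal distance between blue_tub_center and blue_stand_top below 0.0135 m and z of blue_tub_center in the frame of blue_stand_top between 0.031 and 0.039 m and horizontal distance between red_tin_center and red_stand_top below 0.0135 m and z of red_tin_center in the frame of red_stand_top between 0.024 and 0.032 m and horizontal distance between green_tin_center and green_stand_top below 0.0135 m and z of green_tin_center in the frame of green_stand_top between 0.024 and 0.032 m); the robot touches nothing.
It fails at once if a tub or tin is tipped over (leans more than 0.6 rad) (angle between any of yellow_tub_center, blue_tub_center, red_tin_center, green_tin_center's own z axis and vertical above 0.6 rad).
It fails at once if a tub or tin is dropped onto its stand (faster than 0.65 m/s, a fall of over 20 mm, just above the disc) ((horizontal distance between yellow_tub_center and yellow_stand_top below 0.06 m and z of yellow_tub_center in the frame of yellow_stand_top below 0.065 m and linear speed of yellow_tub above 0.65 m/s) or (horizontal distance between blue_tub_center and blue_stand_top below 0.06 m and z of blue_tub_center in the frame of blue_stand_top below 0.065 m and linear speed of blue_tub above 0.65 m/s) or (horizontal distance between red_tin_center and red_stand_top below 0.06 m and z of red_tin_center in the frame of red_stand_top below 0.058 m and linear speed of red_tin above 0.65 m/s) or (horizontal distance between green_tin_center and green_stand_top below 0.06 m and z of green_tin_center in the frame of green_stand_top below 0.058 m and linear speed of green_tin above 0.65 m/s)).
It fails at once if the tape roll or the bottle is moved more than 20 mm or the bottle is tipped (distance of any of tape_roll, cleaner from where it was at the start of the episode above 0.02 m or angle between cleaner's own z axis and vertical above 0.4 rad).
It also fails if it takes over 106 s, if anything falls off the work surface, if the arm or the gripper's body presses on something with over 40 N, if the wrist force passes 120 N, or if a joint passes its speed limit or range.

## Working session

There is one attempt and no reset: what is moved stays moved. The work goes in short steps, Python scripts to look and compute and a tool call to move; the robot and the scene stay as the last step left them, time stands still between calls to the robot, and variables do not carry over. Pictures are saved under pics/ and viewed, at most 14 in all, crops included, and the job is handed in when it is done.

Besides the shell and the picture viewer there is one more tool, called after "Call:" in YAML: its name, and indented under it one key for each argument. send_rows: Moves the arm, as the interface text tells. Its arguments: {"type":"object","properties":{"increments":{"type":"array"},"force":{"type":"number"}},"required":["increments"]}

```bash
mkdir -p pics; cat > h.py <<'E'
import numpy as np, cv2
from cell import arm
def shot(name,fn):
    p=arm.camera_params(name); im=arm.get_image(name)
    cv2.imwrite('pics/'+fn,im[:,:,::-1]); return im,p
def ray(p,u,v,z):
    K,R,t=[np.array(p[k],float) for k in('camera_matrix','R','t')]
    d=R.T@np.linalg.inv(K)@[u,v,1]; c=-R.T@t
    return c+d*(z-c[2])/d[2]
def proj(p,X):
    K,R,t=[np.array(p[k],float) for k in('camera_matrix','R','t')]
    q=K@(R@np.array(X)+t); return q[:2]/q[2]
E
python3 - <<'E'
from h import *
a,p=shot('top','top0.png'); b,q=shot('scene','scene0.png')
cv2.imwrite('pics/both0.png',np.vstack([a,b])[:,:,::-1][:768]) 
for n,pp in(('top',p),('scene',q)): print(n,-np.array(pp['R']).T@pp['t'],np.array(pp['R']).round(2).tolist())
print(arm.observe())
E
```

```text
top [0.4583678  0.05568897 1.38664045] [[-0.01, -1.0, -0.02], [-0.99, 0.01, -0.12], [0.12, 0.02, -0.99]]
scene [ 0.97470136 -0.30121642  0.85741593] [[0.7, 0.71, -0.01], [0.59, -0.58, -0.56], [-0.4, 0.39, -0.83]]
{'clock': 0.1, 'joints': array([ 1.20141081,  0.43515689,  0.02497666,  1.57402845, -0.01158659,
        1.13400446, -0.07512753]), 'dq': array([-0.00250515, -0.00132337,  0.00029264, -0.00117495,  0.0005137 ,
       -0.00231544,  0.00025517]), 'joint_efforts': array([ 2.47055723e-03, -6.69128108e+01,  9.87787955e-01, -3.15155125e+01,
       -6.05454692e-02,  3.73361609e-02,  8.92242474e-05]), 'position': array([ 0.16458651, -0.60244835,  0.22601263]), 'ee_rot': array([-3.11230315e+00, -4.17489414e-01,  5.27850311e-04]), 'force': array([ 0.47154117, -0.05322824,  0.8341967 ]), 'ft_torque': array([ 0.08984468, -0.01151978, -0.01094508]), 'gripper_force': 0.0, 'width': 1.0001903024457435}
```

View pics/top0.png

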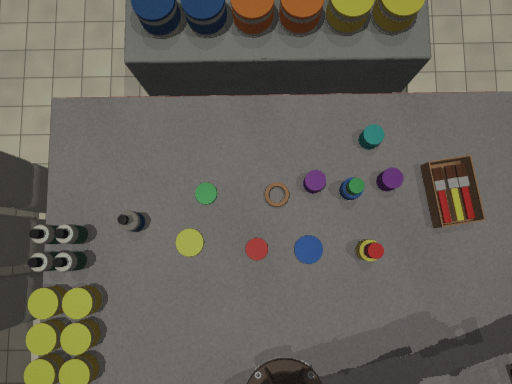

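View pics/scene0.png

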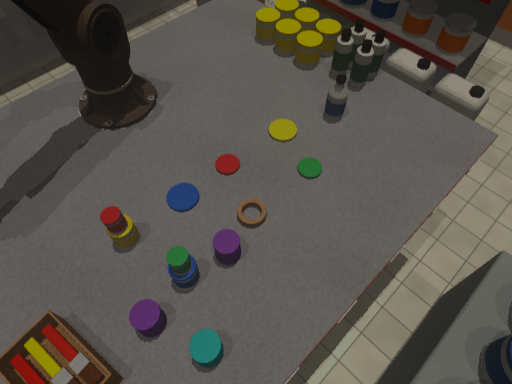

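Candidates in the top picture:
- **Blue tub:** (352,188) with the green tin on it. Look-alikes are purple at (315,181) and (390,180), and turquoise at (372,136).
- **Yellow tub:** (371,250) with the red tin on it. The pails at bottom left are not on the counter job.
- **Stands:** yellow (190,242), red (257,249), blue (308,249), green (206,193).
- **Bystanders:** tape (277,195), bottle (132,221).

I'll measure these by colour and check the choice in one crop.

```bash
python3 - <<'E'
from h import *
a,p=shot('top','t1.png'); s,q=shot('scene','s1.png')
H={'yellow':(22,35),'blue':(100,118),'red':(0,6),'green':(50,75),'purple':(130,155),'turq':(82,95)}
def blobs(im,c,roi):
    h=cv2.cvtColor(im,cv2.COLOR_RGB2HSV); lo,hi=H[c]
    m=cv2.inRange(h,(lo,110,60),(hi,255,255))
    if c=='red': m|=cv2.inRange(h,(174,110,60),(180,255,255))
    n,_,st,ce=cv2.connectedComponentsWithStats(m)
    return [(ce[i],st[i]) for i in range(1,n) if st[i,4]>50 and roi[0]<ce[i][0]<roi[1] and roi[2]<ce[i][1]<roi[3]]
for c in H:
  for nm,im,pp,roi in(('top',a,p,(100,420,100,300)),('scene',s,q,(90,330,90,384))):
    for ce,st in blobs(im,c,roi):
        print(nm,c,ce.round(1),st.tolist(),*[ (z,ray(pp,*ce,z)[:2].round(4).tolist()) for z in(.01,.07,.126)])
print(p['camera_matrix'])
c1=cv2.resize(a[120:275,290:405],None,fx=3.5,fy=3.5); c2=cv2.resize(s[190:370,90:250],(480,c1.shape[0]))
cv2.imwrite('pics/crop.png',np.hstack([c1,c2[:,:390]])[:,:,::-1])
E
```

```text
top yellow [189.4 242.2] [176, 229, 28, 28, 616] (0.01, [0.4735, 0.2876]) (0.07, [0.4729, 0.2774]) (0.126, [0.4723, 0.268])
top yellow [363.5 249.6] [356, 240, 20, 21, 190] (0.01, [0.4466, -0.2507]) (0.07, [0.4471, -0.2373]) (0.126, [0.4476, -0.2249])
scene yellow [282.4 129.7] [269, 119, 28, 23, 521] (0.01, [0.477, 0.2838]) (0.07, [0.5122, 0.2424]) (0.126, [0.5451, 0.2037])
scene yellow [125.7 233.7] [106, 214, 33, 33, 395] (0.01, [0.439, -0.2549]) (0.07, [0.4769, -0.2582]) (0.126, [0.5123, -0.2612])
top blue [348.9 189.9] [341, 178, 22, 21, 112] (0.01, [0.6325, -0.212]) (0.07, [0.6249, -0.2003]) (0.126, [0.6178, -0.1895])
top blue [308.2 249.2] [295, 235, 28, 29, 617] (0.01, [0.4493, -0.0806]) (0.07, [0.4497, -0.0747]) (0.126, [0.45, -0.0691])
scene blue [182.2 196.4] [166, 183, 33, 28, 704] (0.01, [0.4516, -0.0838]) (0.07, [0.4886, -0.0992]) (0.126, [0.5232, -0.1136])
scene blue [183.3 271.1] [168, 255, 29, 26, 207] (0.01, [0.6204, -0.2116]) (0.07, [0.6455, -0.218]) (0.126, [0.6689, -0.2239])
top red [256.3 248.6] [246, 238, 22, 22, 397] (0.01, [0.4523, 0.0795]) (0.07, [0.4526, 0.
[... 1104 characters left out ...]
0.1064]) (0.07, [0.6545, -0.0993]) (0.126, [0.6462, -0.0928])
scene purple [225.9 241.4] [213, 229, 27, 25, 522] (0.01, [0.6341, -0.0877]) (0.07, [0.6583, -0.1028]) (0.126, [0.6808, -0.1169])
scene purple [144.2 314.6] [129, 300, 32, 31, 737] (0.01, [0.6389, -0.3365]) (0.07, [0.6627, -0.334]) (0.126, [0.6849, -0.3317])
top turq [373.  134.4] [362, 124, 22, 22, 344] (0.01, [0.8097, -0.2946]) (0.07, [0.7944, -0.2793]) (0.126, [0.7801, -0.2651])
scene turq [204.7 345.7] [189, 329, 33, 35, 870] (0.01, [0.7837, -0.2813]) (0.07, [0.7973, -0.2827]) (0.126, [0.8099, -0.284])
[[441.05391564   0.         255.6070431 ]
 [  0.         441.05391564 191.70932732]
 [  0.           0.           1.        ]]
```

View pics/crop.png

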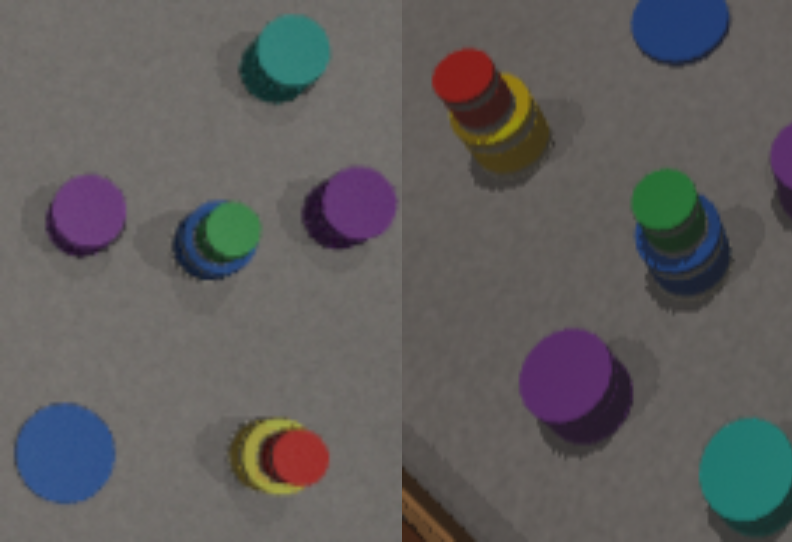

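The crop confirms it: the green tin is on the blue tub (left half, about (215,240)) with purple tubs on both sides, and the red tin is on the yellow tub (about (285,455)). I'll close the fingers along world x to stay clear of the purple tubs. First I rotate, then move over the red tin.

Call:
send_rows:
  increments:
    - [9.18,[0,0,0],[0,0,-0.145]]
    - [9.18,[0,0,0],[0,0,-0.145]]
    - [9.18,[0,0,0],[0,0,-0.145]]
    - [9.18,[0,0,0],[0,0,-0.145]]
    - [9.18,[0,0,0],[0,0,-0.145]]
  force: 20

```text
clock: 0.7
position: [0.1647, -0.6028, 0.2265]
ee_rot: [-2.758, -1.503, -0.0]
force: [-0.1, 0.5, -0.4]
width: 0.998
gripper_force: 0.0
```

Call:
send_rows:
  increments:
    - [9.18,[0,0,0],[0,0,-0.145]]
    - [9.18,[0,0,0],[0,0,-0.145]]
    - [9.18,[0,0,0],[0,0,-0.145]]
    - [9.18,[0,0,0],[0,0,-0.145]]
    - [9.18,[0,0,0],[0,0,0]]

```text
clock: 1.2
position: [0.1645, -0.6029, 0.2265]
ee_rot: [-2.218, -2.224, -0.001]
force: [0.1, -0.4, 0.7]
width: 0.995
gripper_force: 0.0
```

Call:
send_rows:
  increments:
    - [9.18,[2.3,1.9,0],[0,0,0]]
    - [9.18,[2.3,1.9,0],[0,0,0]]
    - [9.18,[2.3,1.9,0],[0,0,0]]
    - [9.18,[2.3,1.9,0],[0,0,0]]
    - [9.18,[2.3,1.9,0],[0,0,0]]

```text
clock: 1.7
position: [0.2603, -0.4868, 0.2267]
ee_rot: [2.226, 2.217, 0.0]
force: [0.8, 0.1, 0.7]
width: 0.999
gripper_force: 0.0
```

Call:
send_rows:
  increments:
    - [9.18,[2.3,1.9,0],[0,0,0]]
    - [9.18,[2.3,1.9,0],[0,0,0]]
    - [9.18,[2.3,1.9,0],[0,0,0]]
    - [9.18,[2.3,1.9,0],[0,0,0]]
    - [9.18,[2.3,1.9,0],[0,0,0]]

```text
clock: 2.2
position: [0.3552, -0.3717, 0.2268]
ee_rot: [2.226, 2.217, 0.0]
force: [0.1, 0.1, -0.3]
width: 1.001
gripper_force: 0.0
```

Call:
send_rows:
  increments:
    - [9.18,[2.3,1.9,0],[0,0,0]]
    - [9.18,[2.3,1.9,0],[0,0,0]]
    - [9.18,[2.3,1.9,0],[0,0,0]]
    - [9.18,[2.3,1.9,0],[0,0,0]]
    - [9.18,[0,0,0],[0,0,0]]

```text
clock: 2.7
position: [0.4333, -0.2766, 0.227]
ee_rot: [2.219, 2.224, 0.004]
force: [0.0, -0.6, 0.1]
width: 0.999
gripper_force: 0.0
```

```bash
python3 - <<'E'
from h import *
w,p=shot('wrist','w1.png')
h=cv2.cvtColor(w,cv2.COLOR_RGB2HSV)
m=cv2.inRange(h,(0,120,50),(6,255,255))|cv2.inRange(h,(174,120,50),(180,255,255))
n,_,st,ce=cv2.connectedComponentsWithStats(m)
for i in range(1,n):
    if st[i,4]>150: print(ce[i],st[i],ray(p,*ce[i],.126),ray(p,*ce[i],.01))
print(-np.array(p['R']).T@p['t'])
E
```

```text
[269.91174717 173.06917114] [ 248  148   46   49 1677] [ 0.44487663 -0.25638921  0.126     ] [ 0.45002689 -0.28394869  0.01      ]
[340.30392157 311.49019608] [318 306  43  10 306] [ 0.53174494 -0.42605331  0.126     ] [ 0.5757709  -0.52954165  0.01      ]
[ 0.43336831 -0.19480719  0.38520362]
```

View pics/w1.png

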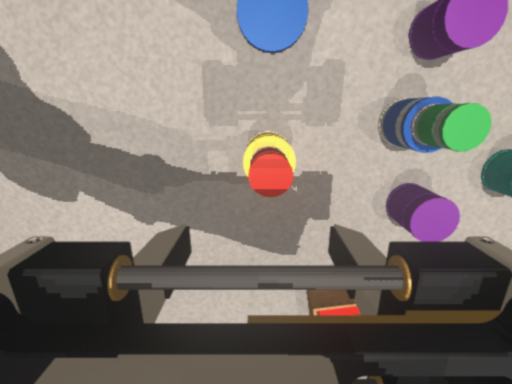

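Wrist view: red tin at (270,173), which gives (0.445,-0.257) and agrees with the other views. I'll align, descend and grip.

Call:
send_rows:
  increments:
    - [9.18,[2.0,1.2,0],[0,0,0]]
    - [9.18,[0,0,0],[0,0,0]]
    - [9.18,[0,0,2],[0,0,0]]
    - [9.18,[0,0,2],[0,0,0]]
    - [9.18,[0,0,2],[0,0,0]]

```text
clock: 3.25
position: [0.4415, -0.2622, 0.1661]
ee_rot: [2.225, 2.218, -0.001]
force: [-0.6, 0.2, -0.4]
width: 1.001
gripper_force: 0.0
```

Call:
send_rows:
  increments:
    - [9.18,[0,0,2],[0,0,0]]
    - [9.18,[0,0,2],[0,0,0]]
    - [9.18,[0,0,2],[0,0,0]]
    - [9.18,[0,0,2.2],[0,0,0]]
    - [9.18,[0,0,0],[0,0,0]]

```text
clock: 3.75
position: [0.4398, -0.2613, 0.0824]
ee_rot: [-2.221, -2.216, 0.003]
force: [0.6, 0.3, -0.1]
width: 1.001
gripper_force: 0.0
```

Call:
send_rows:
  increments:
    - [6,[0,0,0],[0,0,0]]
    - [5.2,[0,0,0],[0,0,0]]
    - [4.8,[0,0,0],[0,0,0]]
    - [4.4,[0,0,0],[0,0,0]]
    - [4,[0,0,0],[0,0,0]]

```text
clock: 4.25
position: [0.4427, -0.2608, 0.0852]
ee_rot: [2.22, 2.222, 0.0]
force: [-0.7, 0.0, -0.4]
width: 0.615
gripper_force: 0.0
```

Call:
send_rows:
  increments:
    - [4,[0,0,0],[0,0,0]]
    - [4,[0,0,0],[0,0,0]]
    - [4,[0,0,0],[0,0,0]]
    - [4,[0,0,-0.5],[0,0,0]]
    - [4,[0,0,-0.5],[0,0,0]]

```text
clock: 4.75
position: [0.4421, -0.2605, 0.0948]
ee_rot: [-2.22, -2.222, 0.0]
force: [-0.6, 0.1, -0.9]
width: 0.501
gripper_force: 20.0
```

Red tin gripped (46 mm). I'll lift it and carry it to the red stand.

Call:
send_rows:
  increments:
    - [4,[0,0,-1],[0,0,0]]
    - [4,[0,0,-2],[0,0,0]]
    - [4,[0,0,-2],[0,0,0]]
    - [4,[1,0.1,0],[0,0,0]]
    - [4,[2.5,0.1,0],[0,0,0]]

```text
clock: 5.25
position: [0.4445, -0.2271, 0.1453]
ee_rot: [2.223, 2.217, -0.0]
force: [0.7, 1.2, -1.4]
width: 0.496
gripper_force: 20.0
```

Call:
send_rows:
  increments:
    - [4,[2.5,0.1,0],[0,0,0]]
    - [4,[2.5,0.1,0],[0,0,0]]
    - [4,[2.5,0.1,0],[0,0,0]]
    - [4,[2.5,0.1,0],[0,0,0]]
    - [4,[2.5,0.1,0],[0,0,0]]

```text
clock: 5.75
position: [0.4488, -0.0991, 0.1446]
ee_rot: [-2.22, -2.223, 0.0]
force: [0.2, 0.7, -1.6]
width: 0.501
gripper_force: 20.0
```

Call:
send_rows:
  increments:
    - [4,[2.5,0.1,0],[0,0,0]]
    - [4,[2.5,0.1,0],[0,0,0]]
    - [4,[2.5,0.1,0],[0,0,0]]
    - [4,[2.5,0.1,0],[0,0,0]]
    - [4,[2.5,0.1,0],[0,0,0]]

```text
clock: 6.25
position: [0.4536, 0.0258, 0.1446]
ee_rot: [-2.22, -2.223, 0.001]
force: [0.1, -0.1, -2.1]
width: 0.498
gripper_force: 20.0
```

Call:
send_rows:
  increments:
    - [4,[2.5,0.1,0],[0,0,0]]
    - [4,[2,0,0],[0,0,0]]
    - [4,[0.5,0,0],[0,0,0]]
    - [4,[0,0,0],[0,0,0]]
    - [4,[0,0,0],[0,0,0]]

```text
clock: 6.75
position: [0.4548, 0.0733, 0.1445]
ee_rot: [2.221, 2.222, -0.002]
force: [0.1, 0.5, -0.9]
width: 0.5
gripper_force: 20.0
```

```bash
python3 - <<'E'
from h import *
print(arm.observe()['position'])
w,p=shot('wrist','w2.png'); print(arm.observe()['position'])
h=cv2.cvtColor(w,cv2.COLOR_RGB2HSV)
m=cv2.inRange(h,(0,120,50),(6,255,255))|cv2.inRange(h,(174,120,50),(180,255,255))
n,_,st,ce=cv2.connectedComponentsWithStats(m)
for i in range(1,n):
    if st[i,4]>150: print(ce[i],st[i],ray(p,*ce[i],.19),ray(p,*ce[i],.01))
E
```

```text
[0.45484752 0.07333952 0.14448172]
[0.45494658 0.07311739 0.14452243]
[256.27574238 174.40917856] [ 226  147   61   55 2593] [0.45422278 0.1278863  0.19      ] [0.45217753 0.08368845 0.01      ]
[259.36726978 239.64326222] [ 216  203   88   63 3703] [0.45560455 0.0962327  0.19      ] [0.45577055 0.0013794  0.01      ]
[258.94985251 296.35004916] [ 222  289   74   19 1017] [0.45542629 0.06409496 0.19      ] [ 0.45530702 -0.08218856  0.01      ]
```

View pics/w2.png

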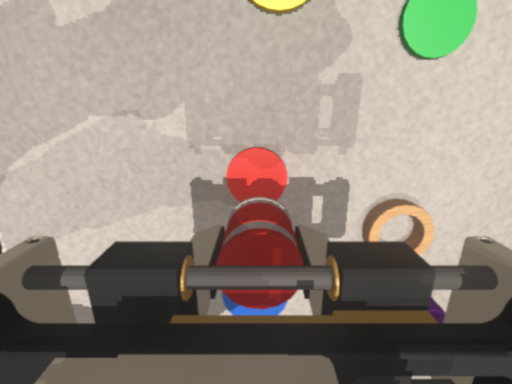

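Wrist view: red disc at about (257,177), held tin directly below it in the picture, offset about 2 mm. I'll correct, lower, release and rise.

Call:
send_rows:
  increments:
    - [4,[0.2,-0.2,2],[0,0,0]]
    - [4,[0,0,2],[0,0,0]]
    - [4,[0,0,2],[0,0,0]]
    - [4,[0,0,2],[0,0,0]]
    - [4,[0,0,1.5],[0,0,0]]

```text
clock: 7.3
position: [0.4528, 0.0749, 0.0486]
ee_rot: [-2.223, -2.22, 0.002]
force: [0.5, 0.1, -1.1]
width: 0.504
gripper_force: 20.0
```

Call:
send_rows:
  increments:
    - [4,[0,0,1],[0,0,0]]
    - [4,[0,0,0.7],[0,0,0]]
    - [4,[0,0,0.4],[0,0,0]]
    - [4,[0,0,0.2],[0,0,0]]
    - [4,[0,0,0],[0,0,0]]

```text
clock: 7.8
position: [0.4533, 0.0763, 0.0269]
ee_rot: [2.22, 2.222, 0.0]
force: [-0.9, -0.4, -0.4]
width: 0.498
gripper_force: 20.0
```

Call:
send_rows:
  increments:
    - [4,[0,0,0.1],[0,0,0]]
    - [4,[0,0,0],[0,0,0]]
    - [5,[0,0,0],[0,0,0]]
    - [6,[0,0,0],[0,0,0]]
    - [8,[0,0,0],[0,0,0]]

```text
clock: 8.3
position: [0.4533, 0.0764, 0.0259]
ee_rot: [2.22, 2.222, 0.0]
force: [-0.4, 0.2, -0.2]
width: 0.671
gripper_force: 0.0
```

Call:
send_rows:
  increments:
    - [9.18,[0,0,0],[0,0,0]]
    - [9.18,[0,0,0],[0,0,0]]
    - [9.18,[0,0,-2],[0,0,0]]
    - [9.18,[0,0,-3],[0,0,0]]
    - [9.18,[0,0,-3],[0,0,0]]

```text
clock: 8.8
position: [0.4526, 0.0764, 0.1064]
ee_rot: [-2.219, -2.222, 0.002]
force: [0.9, 0.1, 0.4]
width: 0.997
gripper_force: 0.0
```

Call:
send_rows:
  increments:
    - [9.18,[0,0,-3],[0,0,0]]
    - [9.18,[0,0,-4],[0,0,0]]
    - [9.18,[0,0,-4],[0,0,0]]
    - [9.18,[-2.4,1.5,0],[0,0,0]]
    - [9.18,[-2.4,1.5,0],[0,0,0]]

```text
clock: 9.3
position: [0.4842, 0.0284, 0.2174]
ee_rot: [2.217, 2.223, 0.003]
force: [1.0, -0.2, 0.3]
width: 1.002
gripper_force: 0.0
```

Call:
send_rows:
  increments:
    - [9.18,[-2.4,1.5,0],[0,0,0]]
    - [9.18,[-2.4,1.5,0],[0,0,0]]
    - [9.18,[-2.4,1.5,0],[0,0,0]]
    - [9.18,[-2.4,1.5,0],[0,0,0]]
    - [9.18,[-2.4,1.5,0],[0,0,0]]

```text
clock: 9.8
position: [0.5586, -0.0926, 0.2156]
ee_rot: [-2.22, -2.222, 0.0]
force: [0.3, -0.3, -0.2]
width: 0.996
gripper_force: 0.0
```

Call:
send_rows:
  increments:
    - [9.18,[-2.4,1.5,0],[0,0,0]]
    - [9.18,[-2.4,1.5,0],[0,0,0]]
    - [9.18,[-2.4,1.5,0],[0,0,0]]
    - [9.18,[-2.4,1.4,0],[0,0,0]]
    - [9.18,[0,0,0],[0,0,0]]

```text
clock: 10.3
position: [0.6179, -0.1922, 0.2147]
ee_rot: [2.225, 2.216, -0.003]
force: [0.2, -0.4, -0.3]
width: 1.004
gripper_force: 0.0
```

```bash
python3 - <<'E'
from h import *
w,p=shot('wrist','w3.png'); print(arm.observe()['position'])
h=cv2.cvtColor(w,cv2.COLOR_RGB2HSV)
for c,lo,hi in(('g',45,78),('b',98,120),('p',128,158)):
  n,_,st,ce=cv2.connectedComponentsWithStats(cv2.inRange(h,(lo,110,40),(hi,255,255)))
  for i in range(1,n):
    if st[i,4]>150: print(c,ce[i],st[i],ray(p,*ce[i],.126),ray(p,*ce[i],.07))
t,p=shot('top','t3.png')
h=cv2.cvtColor(t,cv2.COLOR_RGB2HSV)
n,_,st,ce=cv2.connectedComponentsWithStats(cv2.inRange(h,(0,110,60),(6,255,255))|cv2.inRange(h,(174,110,60),(180,255,255)))
for i in range(1,n):
    if st[i,4]>80: print(ce[i],st[i],ray(p,*ce[i],.066),ray(p,*ce[i],.01))
cv2.imwrite('pics/c3.png',np.hstack([w,cv2.resize(t[200:300,215:290],(288,384),interpolation=2)])[:,:,::-1])
E
```

```text
[ 0.61738919 -0.18950494  0.21486731]
g [272.44071429 212.925     ] [ 251  193   43   41 1400] [ 0.63181426 -0.2103178   0.126     ] [ 0.63473738 -0.2331398   0.07      ]
b [126.75692538  83.25580235] [  92   47   71   74 4007] [ 0.50465232 -0.08939114  0.126     ] [ 0.47870308 -0.08475652  0.07      ]
b [271.19581749 184.79467681] [246 171  51  39 526] [ 0.63026312 -0.18098886  0.126     ] [ 0.63283405 -0.19715167  0.07      ]
p [300.88121891 103.35136816] [ 271   69   52   59 1608] [ 0.65567845 -0.10632494  0.126     ] [ 0.66401998 -0.10553517  0.07      ]
p [290.77181208 293.76845638] [272 290  39  11 298] [ 0.65337132 -0.30731766  0.126     ] [ 0.66118901 -0.35216367  0.07      ]
[467.56603774 202.52075472] [461 186  14  33 265] [ 0.58398893 -0.55237629  0.066     ] [ 0.58931572 -0.57816048  0.01      ]
[443.99606299 206.16141732] [438 190  13  33 254] [ 0.57374397 -0.48200693  0.066     ] [ 0.57863634 -0.50480721  0.01      ]
[256.33333333 248.54135338] [245 238  23  22 399] [0.4525794  0.07853507 0.066     ] [0.45233395 0.07950383 0.01      ]
```

View pics/c3.png

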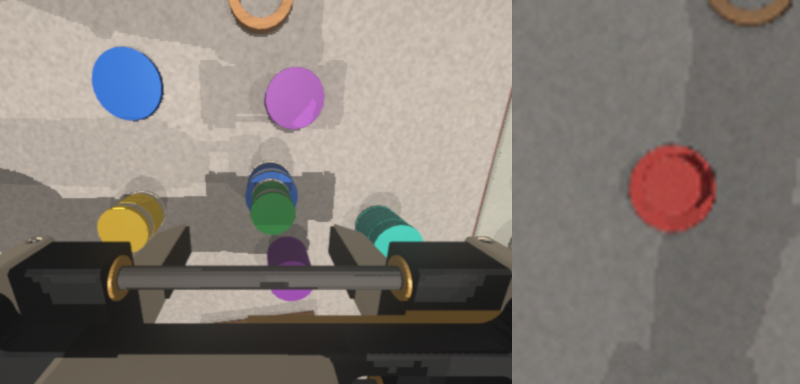

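The top crop shows the red tin standing well inside the red disc. Green tin is at wrist (272,213), i.e. (0.632,-0.210). I'll align and grip it.

Call:
send_rows:
  increments:
    - [9.18,[-2.0,1.5,0],[0,0,0]]
    - [9.18,[0,0,0],[0,0,0]]
    - [9.18,[0,0,1],[0,0,0]]
    - [9.18,[0,0,2],[0,0,0]]
    - [9.18,[0,0,2],[0,0,0]]

```text
clock: 10.9
position: [0.6319, -0.2057, 0.165]
ee_rot: [-2.218, -2.224, -0.001]
force: [0.8, 0.3, -0.1]
width: 0.999
gripper_force: 0.0
```

Call:
send_rows:
  increments:
    - [9.18,[0,0,2],[0,0,0]]
    - [9.18,[0,0,2],[0,0,0]]
    - [9.18,[0,0,2],[0,0,0]]
    - [9.18,[0,0,2],[0,0,0]]
    - [9.18,[0,0,0],[0,0,0]]

```text
clock: 11.4
position: [0.6297, -0.2055, 0.0826]
ee_rot: [-2.215, -2.221, 0.004]
force: [-1.0, -0.6, 0.3]
width: 1.003
gripper_force: 0.0
```

Call:
send_rows:
  increments:
    - [6,[0,0,0],[0,0,0]]
    - [5.2,[0,0,0],[0,0,0]]
    - [4.8,[0,0,0],[0,0,0]]
    - [4.4,[0,0,0],[0,0,0]]
    - [4,[0,0,0],[0,0,0]]

```text
clock: 11.9
position: [0.6326, -0.2076, 0.0862]
ee_rot: [2.22, 2.222, 0.0]
force: [-0.2, -0.1, 0.7]
width: 0.615
gripper_force: 0.0
```

Call:
send_rows:
  increments:
    - [4,[0,0,0],[0,0,0]]
    - [4,[0,0,0],[0,0,0]]
    - [4,[0,0,0],[0,0,0]]
    - [4,[0,0,0],[0,0,0]]
    - [4,[0,0,0],[0,0,0]]

```text
clock: 12.4
position: [0.6324, -0.2076, 0.0859]
ee_rot: [2.22, 2.222, -0.0]
force: [-1.1, -0.4, 3.5]
width: 0.498
gripper_force: 20.0
```

Call:
send_rows:
  increments:
    - [4,[0,0,-1],[0,0,0]]
    - [4,[0,0,-2],[0,0,0]]
    - [4,[0,0,-3],[0,0,0]]
    - [4,[1,0,0],[0,0,0]]
    - [4,[2,0,0],[0,0,0]]

```text
clock: 12.9
position: [0.6327, -0.1791, 0.1467]
ee_rot: [2.222, 2.217, 0.0]
force: [-0.2, -0.0, -1.8]
width: 0.501
gripper_force: 20.0
```

Call:
send_rows:
  increments:
    - [4,[3,0,0],[0,0,0]]
    - [4,[3,0,0],[0,0,0]]
    - [4,[3,0,0],[0,0,0]]
    - [4,[3,0,0],[0,0,0]]
    - [4,[3,0,0],[0,0,0]]

```text
clock: 13.4
position: [0.6318, -0.0258, 0.1455]
ee_rot: [-2.22, -2.223, 0.0]
force: [0.7, -0.3, -1.5]
width: 0.494
gripper_force: 20.0
```

Call:
send_rows:
  increments:
    - [4,[3,0,0],[0,0,0]]
    - [4,[3,0,0],[0,0,0]]
    - [4,[3,0,0],[0,0,0]]
    - [4,[3,0,0],[0,0,0]]
    - [4,[3,0,0],[0,0,0]]

```text
clock: 13.9
position: [0.6316, 0.1241, 0.1455]
ee_rot: [-2.22, -2.223, 0.001]
force: [0.9, -0.1, -0.4]
width: 0.498
gripper_force: 20.0
```

Call:
send_rows:
  increments:
    - [4,[3,-0.2,0],[0,0,0]]
    - [4,[3,-0.2,0],[0,0,0]]
    - [4,[2.7,0,0],[0,0,0]]
    - [4,[2,0,0],[0,0,0]]
    - [4,[1,0,0],[0,0,0]]

```text
clock: 14.4
position: [0.6268, 0.2426, 0.1455]
ee_rot: [-2.216, -2.225, -0.0]
force: [-0.2, -0.1, -0.8]
width: 0.5
gripper_force: 20.0
```

Call:
send_rows:
  increments:
    - [4,[0,0,0],[0,0,0]]
    - [4,[0,0,0],[0,0,0]]

```text
clock: 14.6
position: [0.6281, 0.2382, 0.1454]
ee_rot: [2.221, 2.221, -0.002]
force: [-0.2, 0.1, -1.1]
width: 0.5
gripper_force: 20.0
```

```bash
python3 - <<'E'
from h import *
w,p=shot('wrist','w4.png'); print(arm.observe()['position'])
h=cv2.cvtColor(w,cv2.COLOR_RGB2HSV)
for c,lo,hi in(('g',45,78),):
  n,_,st,ce=cv2.connectedComponentsWithStats(cv2.inRange(h,(lo,110,120),(hi,255,255)))
  for i in range(1,n):
    if st[i,4]>150: print(c,ce[i],st[i],ray(p,*ce[i],.01)); x,y,ww,hh,_=st[i]; print(ray(p,x+ww/2,y,.01),ray(p,x,y+28,.01),ray(p,x+ww,y+28,.01))
E
```

```text
[0.62829868 0.23768746 0.14548515]
g [258.85068349 174.89905363] [ 230  153   59   49 1902] [0.62837711 0.24773777 0.01      ]
[0.62908637 0.27271116 0.01      ] [0.59531248 0.24052063 0.01      ] [0.66294161 0.24057806 0.01      ]
```

View pics/w4.png

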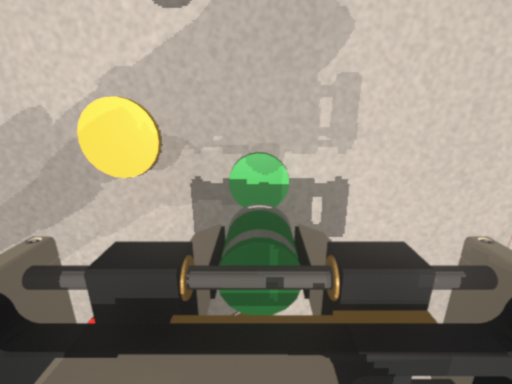

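Wrist view: green disc at about (259,182), i.e. (0.629,0.237). Held tin is lined up within 2 mm, so I'll lower it.

Call:
send_rows:
  increments:
    - [4,[0.1,0.1,2],[0,0,0]]
    - [4,[0,0,2],[0,0,0]]
    - [4,[0,0,2],[0,0,0]]
    - [4,[0,0,2],[0,0,0]]
    - [4,[0,0,1.5],[0,0,0]]

```text
clock: 15.15
position: [0.6291, 0.2383, 0.0494]
ee_rot: [2.222, 2.22, -0.002]
force: [-0.0, -1.1, -2.2]
width: 0.498
gripper_force: 20.0
```

Call:
send_rows:
  increments:
    - [4,[0,0,1],[0,0,0]]
    - [4,[0,0,0.7],[0,0,0]]
    - [4,[0,0,0.4],[0,0,0]]
    - [4,[0,0,0.2],[0,0,0]]
    - [4,[0,0,0],[0,0,0]]

```text
clock: 15.65
position: [0.6292, 0.2406, 0.028]
ee_rot: [2.22, 2.222, 0.001]
force: [0.7, 0.1, -1.3]
width: 0.495
gripper_force: 20.0
```

Call:
send_rows:
  increments:
    - [4,[0,0,0.1],[0,0,0]]
    - [4,[0,0,0],[0,0,0]]
    - [5,[0,0,0],[0,0,0]]
    - [6,[0,0,0],[0,0,0]]
    - [8,[0,0,0],[0,0,0]]

```text
clock: 16.15
position: [0.6292, 0.2406, 0.027]
ee_rot: [2.22, 2.222, 0.001]
force: [-0.5, 0.6, -0.2]
width: 0.67
gripper_force: 0.0
```

Call:
send_rows:
  increments:
    - [9.18,[0,0,0],[0,0,0]]
    - [9.18,[0,0,0],[0,0,0]]
    - [9.18,[0,0,-2],[0,0,0]]
    - [9.18,[0,0,-3],[0,0,0]]
    - [9.18,[0,0,-3],[0,0,0]]

```text
clock: 16.65
position: [0.6286, 0.2404, 0.1072]
ee_rot: [-2.22, -2.222, 0.002]
force: [-0.2, -0.1, 0.3]
width: 0.999
gripper_force: 0.0
```

Call:
send_rows:
  increments:
    - [9.18,[0,0,-3],[0,0,0]]
    - [9.18,[0,0,-4],[0,0,0]]
    - [9.18,[0,0,0],[0,0,0]]
    - [9.18,[-2,0,0],[0,0,0]]
    - [9.18,[-3,0,0],[0,0,0]]

```text
clock: 17.15
position: [0.6285, 0.1925, 0.1769]
ee_rot: [-2.216, -2.226, -0.002]
force: [0.5, -0.8, 0.1]
width: 1.0
gripper_force: 0.0
```

Call:
send_rows:
  increments:
    - [9.18,[-3,0,0],[0,0,0]]
    - [9.18,[-3,0,0],[0,0,0]]
    - [9.18,[-3,0,0],[0,0,0]]
    - [9.18,[-3,0,0],[0,0,0]]
    - [9.18,[-3,0,0],[0,0,0]]

```text
clock: 17.65
position: [0.6289, 0.0393, 0.1765]
ee_rot: [-2.22, -2.222, 0.0]
force: [0.8, -0.5, 0.4]
width: 1.001
gripper_force: 0.0
```

Call:
send_rows:
  increments:
    - [9.18,[-3,0,0],[0,0,0]]
    - [9.18,[-3,0,0],[0,0,0]]
    - [9.18,[-3,0,0],[0,0,0]]
    - [9.18,[-3,0,0],[0,0,0]]
    - [9.18,[-3,0,0],[0,0,0]]

```text
clock: 18.15
position: [0.6291, -0.1107, 0.1765]
ee_rot: [-2.22, -2.222, 0.0]
force: [0.4, 0.5, -0.5]
width: 0.999
gripper_force: 0.0
```

Call:
send_rows:
  increments:
    - [9.18,[-3,0,0],[0,0,0]]
    - [9.18,[-3,0,0],[0,0,0]]
    - [9.18,[-2,0,0],[0,0,0]]
    - [9.18,[0,0,0],[0,0,0]]
    - [9.18,[0,0,0],[0,0,0]]

```text
clock: 18.65
position: [0.6292, -0.1893, 0.1764]
ee_rot: [-2.221, -2.221, -0.0]
force: [-0.1, 1.1, 0.4]
width: 1.0
gripper_force: 0.0
```

```bash
python3 - <<'E'
from h import *
w,p=shot('wrist','w5.png'); print(arm.observe()['position'])
h=cv2.cvtColor(w,cv2.COLOR_RGB2HSV)
for c,lo,hi in(('b',98,120),('p',128,158)):
  n,_,st,ce=cv2.connectedComponentsWithStats(cv2.inRange(h,(lo,110,80),(hi,255,255)))
  for i in range(1,n):
    if st[i,4]>150: x,y,ww,hh,_=st[i];print(c,ce[i],st[i],ray(p,x+ww/2,y+hh/2,.07),ray(p,*ce[i],.07),ray(p,*ce[i],.01))
t,p=shot('top','t5.png')
cv2.imwrite('pics/c5.png',np.hstack([w,cv2.resize(t[160:260,170:245],(288,384),interpolation=2)])[:,:,::-1])
E
```

```text
[ 0.62941497 -0.18820041  0.17654698]
b [101.76197072  82.55342303] [  63   42   79   82 5054] [ 0.48480521 -0.08517641  0.07      ] [ 0.4841911  -0.08479402  0.07      ] [ 0.45115683 -0.07967817  0.01      ]
b [261.88541667 209.72475962] [ 234  182   57   56 2496] [ 0.63344041 -0.21100257  0.07      ] [ 0.63278179 -0.21068769  0.07      ] [ 0.63345648 -0.2341318   0.01      ]
p [293.39596469 105.87725935] [ 259   69   62   65 2379] [ 0.65889732 -0.10118668  0.07      ] [ 0.66226098 -0.10511164  0.07      ] [ 0.66962326 -0.10460501  0.01      ]
p [285.02242525 301.9833887 ] [ 260  290   51   25 1204] [ 0.6617418  -0.33057587  0.07      ] [ 0.66114275 -0.32982343  0.07      ] [ 0.66825135 -0.38029443  0.01      ]
```

View pics/c5.png

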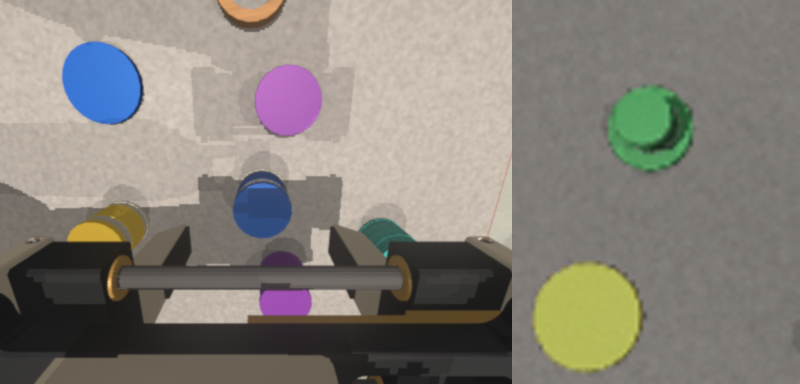

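The green tin is on its disc (offset matches the parallax). The blue tub is clear at wrist (262,210), i.e. (0.633,-0.211). I'll align, descend and grip between the purple tubs.

Call:
send_rows:
  increments:
    - [9.18,[-2.2,0.4,0],[0,0,0]]
    - [9.18,[0,0,0],[0,0,0]]
    - [9.18,[0,0,1],[0,0,0]]
    - [9.18,[0,0,2],[0,0,0]]
    - [9.18,[0,0,2],[0,0,0]]
  force: 35

```text
clock: 19.25
position: [0.6335, -0.2095, 0.1259]
ee_rot: [-2.218, -2.224, -0.002]
force: [0.5, 0.1, 0.4]
width: 0.997
gripper_force: 0.0
```

Call:
send_rows:
  increments:
    - [9.18,[0,0,2],[0,0,0]]
    - [9.18,[0,0,2],[0,0,0]]
    - [9.18,[0,0,2],[0,0,0]]
    - [9.18,[0,0,2],[0,0,0]]
    - [9.18,[0,0,1],[0,0,0]]

```text
clock: 19.75
position: [0.6322, -0.2093, 0.0343]
ee_rot: [-2.216, -2.222, 0.001]
force: [-0.2, -0.2, -0.3]
width: 0.998
gripper_force: 0.0
```

Call:
send_rows:
  increments:
    - [9.18,[0,0,1],[0,0,0]]
    - [9.18,[0,0,0],[0,0,0]]
    - [7.5,[0,0,0],[0,0,0]]
    - [7,[0,0,0],[0,0,0]]
    - [6.6,[0,0,0],[0,0,0]]

```text
clock: 20.25
position: [0.6339, -0.2117, 0.0276]
ee_rot: [2.22, 2.221, 0.001]
force: [0.2, -0.5, 0.2]
width: 0.788
gripper_force: 0.0
```

Call:
send_rows:
  increments:
    - [6.2,[0,0,0],[0,0,0]]
    - [5.8,[0,0,0],[0,0,0]]
    - [5.8,[0,0,0],[0,0,0]]
    - [5.8,[0,0,0],[0,0,0]]
    - [5.8,[0,0,0],[0,0,0]]

```text
clock: 20.75
position: [0.6332, -0.2116, 0.0272]
ee_rot: [2.221, 2.222, -0.001]
force: [-3.4, -0.4, 5.6]
width: 0.693
gripper_force: 35.0
```

Gripped (64 mm). I'll lift it and carry it to the blue stand.

Call:
send_rows:
  increments:
    - [5.8,[0,0,-1],[0,0,0]]
    - [5.8,[0,0,-2],[0,0,0]]
    - [5.8,[0,0,-2.5],[0,0,0]]
    - [5.8,[0,0,-2],[0,0,0]]
    - [5.8,[0,0,-1],[0,0,0]]

```text
clock: 21.25
position: [0.6343, -0.2115, 0.1138]
ee_rot: [2.219, 2.221, 0.002]
force: [1.7, -0.9, -4.5]
width: 0.689
gripper_force: 35.0
```

Call:
send_rows:
  increments:
    - [5.8,[0,-1,0],[0,0,0]]
    - [5.8,[1,-2,0],[0,0,0]]
    - [5.8,[2,-2,0],[0,0,0]]
    - [5.8,[2,-2.5,0],[0,0,0]]
    - [5.8,[2,-2.5,0],[0,0,0]]

```text
clock: 21.75
position: [0.5306, -0.1409, 0.1103]
ee_rot: [-2.219, -2.221, 0.002]
force: [0.0, 1.2, -3.5]
width: 0.694
gripper_force: 35.0
```

Call:
send_rows:
  increments:
    - [5.8,[2,-2.5,0],[0,0,0]]
    - [5.8,[2,-2.5,0],[0,0,0]]
    - [5.8,[1.5,-2,0],[0,0,0]]
    - [5.8,[0.5,-1.2,0],[0,0,0]]
    - [5.8,[0,0,0],[0,0,0]]

```text
clock: 22.25
position: [0.4487, -0.0814, 0.1111]
ee_rot: [-2.218, -2.222, 0.003]
force: [0.3, -0.9, -3.4]
width: 0.688
gripper_force: 35.0
```

Call:
send_rows:
  increments:
    - [5.8,[0,0,0],[0,0,0]]
    - [5.8,[0,0,0],[0,0,0]]

```text
clock: 22.45
position: [0.4522, -0.0825, 0.1116]
ee_rot: [2.221, 2.221, 0.001]
force: [0.3, -0.1, -3.7]
width: 0.69
gripper_force: 35.0
```

```bash
python3 - <<'E'
from h import *
w,p=shot('wrist','w6.png'); print(arm.observe()['position'])
h=cv2.cvtColor(w,cv2.COLOR_RGB2HSV)
n,_,st,ce=cv2.connectedComponentsWithStats(cv2.inRange(h,(98,110,80),(120,255,255)))
for i in range(1,n):
    if st[i,4]>150: x,y,ww,hh,_=st[i];print(ce[i],st[i],ray(p,x+ww/2,y,.01),ray(p,*ce[i],.01))
E
```

```text
[ 0.45215682 -0.08236147  0.11161285]
[254.33605039 172.05557614] [ 215  148   84   59 2699] [ 0.45084298 -0.03750902  0.01      ] [ 0.44811622 -0.06156275  0.01      ]
[259.09739777 204.10855019] [ 215  190   89   37 1345] [ 0.45331194 -0.0804083   0.01      ] [ 0.45290224 -0.09580456  0.01      ]
[259.36349061 244.63948694] [ 200  217  121   49 4366] [ 0.45439142 -0.11034327  0.01      ] [ 0.45320376 -0.14313342  0.01      ]
[258.91224649 301.28978159] [ 201  290  116   25 2564] [ 0.4528103  -0.20229462  0.01      ] [ 0.45270791 -0.21817243  0.01      ]
```

View pics/w6.png

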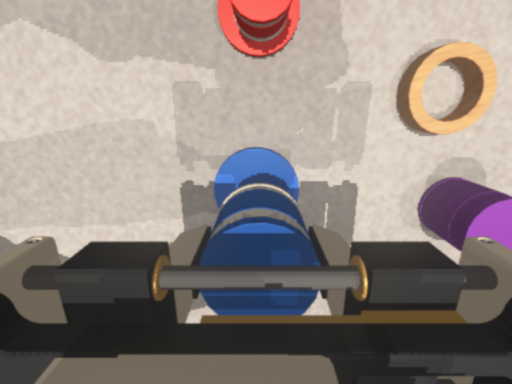

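Wrist view: blue disc with top edge at (257,148), giving centre (0.451,-0.082). Tub is aligned, so I'll lower and release.

Call:
send_rows:
  increments:
    - [5.8,[0,-0.1,1.5],[0,0,0]]
    - [5.8,[0,0,2],[0,0,0]]
    - [5.8,[0,0,1.5],[0,0,0]]
    - [5.8,[0,0,1],[0,0,0]]
    - [5.8,[0,0,0.6],[0,0,0]]

```text
clock: 23.0
position: [0.4504, -0.0819, 0.0449]
ee_rot: [-2.22, -2.222, 0.001]
force: [1.1, 0.0, -4.7]
width: 0.695
gripper_force: 35.0
```

Call:
send_rows:
  increments:
    - [5.8,[0,0,0.4],[0,0,0]]
    - [5.8,[0,0,0.2],[0,0,0]]
    - [5.8,[0,0,0.1],[0,0,0]]
    - [5.8,[0,0,0.1],[0,0,0]]
    - [5.8,[0,0,0],[0,0,0]]

```text
clock: 23.5
position: [0.4504, -0.0817, 0.0379]
ee_rot: [2.22, 2.222, 0.0]
force: [0.2, -0.1, -4.2]
width: 0.698
gripper_force: 35.0
```

Call:
send_rows:
  increments:
    - [5.8,[0,0,0.1],[0,0,0]]
    - [5.8,[0,0,0],[0,0,0]]
    - [6.6,[0,0,0],[0,0,0]]
    - [7.5,[0,0,0],[0,0,0]]
    - [9,[0,0,0],[0,0,0]]

```text
clock: 24.0
position: [0.4505, -0.0816, 0.0368]
ee_rot: [2.22, 2.222, 0.0]
force: [-0.0, 0.5, -0.5]
width: 0.848
gripper_force: 0.0
```

Call:
send_rows:
  increments:
    - [9.18,[0,0,0],[0,0,0]]
    - [9.18,[0,0,0],[0,0,0]]
    - [9.18,[0,0,-1],[0,0,0]]
    - [9.18,[0,0,-3],[0,0,0]]
    - [9.18,[0,0,-4],[0,0,0]]

```text
clock: 24.5
position: [0.449, -0.0813, 0.117]
ee_rot: [-2.218, -2.221, 0.003]
force: [1.0, -0.9, -0.3]
width: 0.996
gripper_force: 0.0
```

Call:
send_rows:
  increments:
    - [9.18,[0,0,-4],[0,0,0]]
    - [9.18,[0,0,-2],[0,0,0]]
    - [9.18,[-2,0,0],[0,0,0]]
    - [9.18,[-3,0,0],[0,0,0]]
    - [9.18,[-3,0,0],[0,0,0]]

```text
clock: 25.0
position: [0.4504, -0.1622, 0.1779]
ee_rot: [2.218, 2.223, 0.001]
force: [-0.0, -0.5, -0.3]
width: 0.996
gripper_force: 0.0
```

Call:
send_rows:
  increments:
    - [9.18,[-3,0,0],[0,0,0]]
    - [9.18,[-3,-0.3,0],[0,0,0]]
    - [9.18,[-1.5,0,0],[0,0,0]]
    - [9.18,[0,0,0],[0,0,0]]
    - [9.18,[0,0,0],[0,0,0]]

```text
clock: 25.5
position: [0.4476, -0.2354, 0.1769]
ee_rot: [-2.219, -2.223, -0.001]
force: [0.2, 0.4, -0.8]
width: 0.999
gripper_force: 0.0
```

```bash
python3 - <<'E'
from h import *
w,p=shot('wrist','w7.png'); print(arm.observe()['position'])
h=cv2.cvtColor(w,cv2.COLOR_RGB2HSV)
n,_,st,ce=cv2.connectedComponentsWithStats(cv2.inRange(h,(18,110,110),(35,255,255)))
for i in range(1,n):
    if st[i,4]>150: x,y,ww,hh,_=st[i];print(ce[i],st[i],ray(p,x+ww/2,y+hh/2,.07),ray(p,*ce[i],.07))
t,p=shot('top','t7.png')
cv2.imwrite('pics/c7.png',np.hstack([w,cv2.resize(t[200:300,270:345],(288,384),interpolation=2)])[:,:,::-1])
E
```

```text
[ 0.44772928 -0.23486605  0.17690543]
[257.03471295 204.21495327] [ 228  170   59   67 2996] [ 0.44658221 -0.24986755  0.07      ] [ 0.44608718 -0.25067743  0.07      ]
[110.52597403 280.2012987 ] [107 261  10  36 154] [ 0.27639718 -0.34408844  0.07      ] [ 0.27439812 -0.34573889  0.07      ]
```

View pics/c7.png

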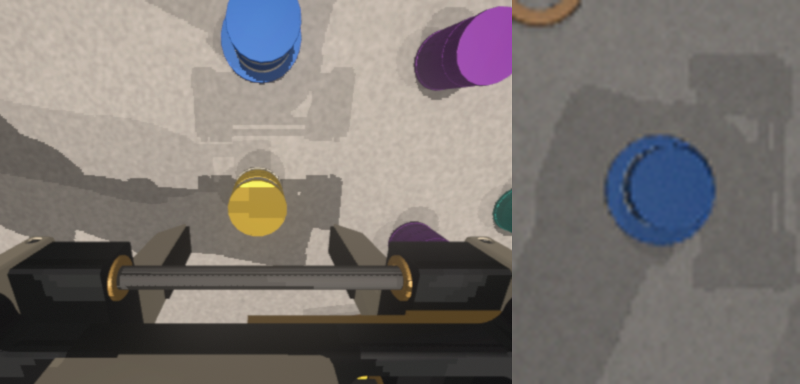

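The blue tub sits on its disc in the top crop. The yellow tub's lid is at wrist (257,208), i.e. (0.4465,-0.2555). I'll grip it.

Call:
send_rows:
  increments:
    - [9.18,[-2.0,-0.1,0],[0,0,0]]
    - [9.18,[0,0,0],[0,0,0]]
    - [9.18,[0,0,1],[0,0,0]]
    - [9.18,[0,0,2],[0,0,0]]
    - [9.18,[0,0,2],[0,0,0]]

```text
clock: 26.1
position: [0.4467, -0.2551, 0.1259]
ee_rot: [2.219, 2.224, 0.001]
force: [0.1, 0.5, -0.0]
width: 0.998
gripper_force: 0.0
```

Call:
send_rows:
  increments:
    - [9.18,[0,0,2],[0,0,0]]
    - [9.18,[0,0,2],[0,0,0]]
    - [9.18,[0,0,2],[0,0,0]]
    - [9.18,[0,0,2],[0,0,0]]
    - [9.18,[0,0,1],[0,0,0]]

```text
clock: 26.6
position: [0.4456, -0.2546, 0.0348]
ee_rot: [-2.216, -2.222, 0.0]
force: [0.1, 0.4, 0.1]
width: 1.001
gripper_force: 0.0
```

Call:
send_rows:
  increments:
    - [9.18,[0,0,1],[0,0,0]]
    - [9.18,[0,0,0],[0,0,0]]
    - [7.5,[0,0,0],[0,0,0]]
    - [7,[0,0,0],[0,0,0]]
    - [6.6,[0,0,0],[0,0,0]]

```text
clock: 27.1
position: [0.4469, -0.2569, 0.0274]
ee_rot: [2.22, 2.221, 0.001]
force: [-0.3, 0.6, 0.8]
width: 0.791
gripper_force: 0.0
```

Call:
send_rows:
  increments:
    - [6.2,[0,0,0],[0,0,0]]
    - [5.8,[0,0,0],[0,0,0]]
    - [5.8,[0,0,0],[0,0,0]]
    - [5.8,[0,0,0],[0,0,0]]
    - [5.8,[0,0,0],[0,0,0]]

```text
clock: 27.6
position: [0.4464, -0.2568, 0.0271]
ee_rot: [2.221, 2.222, -0.0]
force: [-1.6, -0.3, 6.8]
width: 0.692
gripper_force: 35.0
```

Call:
send_rows:
  increments:
    - [5.8,[0,0,-1],[0,0,0]]
    - [5.8,[0,0,-3],[0,0,0]]
    - [5.8,[0,0,-3],[0,0,0]]
    - [5.8,[0,0,-3],[0,0,0]]
    - [5.8,[0,0,-2],[0,0,0]]

```text
clock: 28.1
position: [0.4469, -0.2566, 0.1492]
ee_rot: [2.219, 2.221, 0.001]
force: [0.4, 0.1, -3.9]
width: 0.693
gripper_force: 35.0
```

Call:
send_rows:
  increments:
    - [5.8,[1,0,0],[0,0,0]]
    - [5.8,[2,0,0],[0,0,0]]
    - [5.8,[3,0,0],[0,0,0]]
    - [5.8,[3,0,0],[0,0,0]]
    - [5.8,[3,0,0],[0,0,0]]

```text
clock: 28.6
position: [0.4452, -0.1347, 0.1457]
ee_rot: [-2.219, -2.222, 0.001]
force: [0.2, 0.7, -1.8]
width: 0.693
gripper_force: 35.0
```

Call:
send_rows:
  increments:
    - [5.8,[3,0,0],[0,0,0]]
    - [5.8,[3,0,0],[0,0,0]]
    - [5.8,[3,0,0],[0,0,0]]
    - [5.8,[3,0,0],[0,0,0]]
    - [5.8,[3,0,0],[0,0,0]]

```text
clock: 29.1
position: [0.4449, 0.0151, 0.1458]
ee_rot: [-2.219, -2.222, 0.002]
force: [0.1, 0.6, -2.9]
width: 0.692
gripper_force: 35.0
```

Call:
send_rows:
  increments:
    - [5.8,[3,0,0],[0,0,0]]
    - [5.8,[3,0,0],[0,0,0]]
    - [5.8,[3,0.5,0],[0,0,0]]
    - [5.8,[3,0.5,0],[0,0,0]]
    - [5.8,[3,0.5,0],[0,0,0]]

```text
clock: 29.6
position: [0.4598, 0.1648, 0.1457]
ee_rot: [-2.219, -2.223, 0.002]
force: [0.5, 0.3, -2.6]
width: 0.69
gripper_force: 35.0
```

Call:
send_rows:
  increments:
    - [5.8,[3,0.5,0],[0,0,0]]
    - [5.8,[3,0.5,0],[0,0,0]]
    - [5.8,[3,0.4,0],[0,0,0]]
    - [5.8,[2,0,0],[0,0,0]]
    - [5.8,[1,0,0],[0,0,0]]

```text
clock: 30.1
position: [0.4732, 0.2858, 0.1456]
ee_rot: [-2.216, -2.225, 0.002]
force: [-0.5, 0.3, -3.2]
width: 0.69
gripper_force: 35.0
```

Call:
send_rows:
  increments:
    - [5.8,[0.2,0,0],[0,0,0]]
    - [5.8,[0,0,0],[0,0,0]]
    - [5.8,[0,0,0],[0,0,0]]

```text
clock: 30.4
position: [0.475, 0.2838, 0.1464]
ee_rot: [2.222, 2.22, -0.002]
force: [1.3, 0.3, -2.5]
width: 0.691
gripper_force: 35.0
```

```bash
python3 - <<'E'
from h import *
w,p=shot('wrist','w8.png'); print(arm.observe()['position'])
h=cv2.cvtColor(w,cv2.COLOR_RGB2HSV)
n,_,st,ce=cv2.connectedComponentsWithStats(cv2.inRange(h,(18,110,110),(35,255,255)))
for i in range(1,n):
    if st[i,4]>150: x,y,ww,hh,_=st[i];print(ce[i],st[i],ray(p,x+ww/2,y,.01),ray(p,*ce[i],.01))
E
```

```text
[0.47512901 0.28384192 0.14653965]
[257.64068376 166.10188034] [ 220  140   77   56 2925] [0.4748816  0.33237739 0.01      ] [0.47389156 0.30325549 0.01      ]
[259.4577597 233.2112015] [ 199  187  122   79 6392] [0.47658409 0.27862624 0.01      ] [0.47598253 0.21952406 0.01      ]
[258.9224924  301.65463526] [ 201  290  117   26 2632] [0.47607558 0.13666076 0.01      ] [0.47530928 0.1180371  0.01      ]
```

View pics/w8.png

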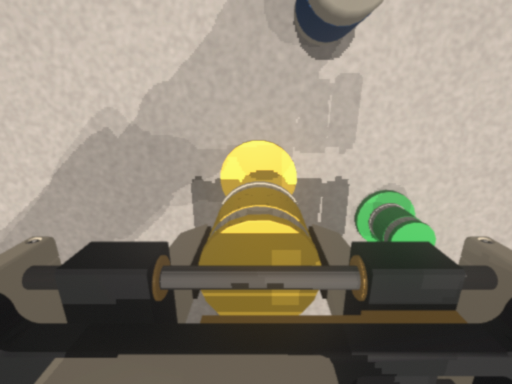

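Wrist view: yellow disc with top edge at (258,140), giving centre (0.4745,0.287). I'll shift 3 mm, lower and release.

Call:
send_rows:
  increments:
    - [5.8,[0.3,0,1.5],[0,0,0]]
    - [5.8,[0,0,2],[0,0,0]]
    - [5.8,[0,0,2],[0,0,0]]
    - [5.8,[0,0,2],[0,0,0]]
    - [5.8,[0,0,1.5],[0,0,0]]

```text
clock: 30.95
position: [0.4743, 0.2874, 0.0546]
ee_rot: [-2.221, -2.222, 0.003]
force: [0.3, 0.4, -3.4]
width: 0.695
gripper_force: 35.0
```

Call:
send_rows:
  increments:
    - [5.8,[0,0,1],[0,0,0]]
    - [5.8,[0,0,0.5],[0,0,0]]
    - [5.8,[0,0,0.2],[0,0,0]]
    - [5.8,[0,0,0.1],[0,0,0]]
    - [5.8,[0,0,0],[0,0,0]]

```text
clock: 31.45
position: [0.4753, 0.2886, 0.0392]
ee_rot: [2.22, 2.222, 0.001]
force: [-0.3, 0.8, -2.7]
width: 0.691
gripper_force: 35.0
```

Call:
send_rows:
  increments:
    - [5.8,[0,0,0.1],[0,0,0]]
    - [5.8,[0,0,0.1],[0,0,0]]
    - [6.6,[0,0,0],[0,0,0]]
    - [7.5,[0,0,0],[0,0,0]]
    - [9,[0,0,0],[0,0,0]]

```text
clock: 31.95
position: [0.4751, 0.2885, 0.0369]
ee_rot: [2.22, 2.222, 0.001]
force: [0.1, -0.4, 0.2]
width: 0.84
gripper_force: 0.0
```

Call:
send_rows:
  increments:
    - [9.18,[0,0,0],[0,0,0]]
    - [9.18,[0,0,0],[0,0,0]]
    - [9.18,[0,0,-1],[0,0,0]]
    - [9.18,[0,0,-3],[0,0,0]]
    - [9.18,[0,0,-4],[0,0,0]]

```text
clock: 32.45
position: [0.4739, 0.2877, 0.1168]
ee_rot: [-2.219, -2.222, 0.005]
force: [0.4, -0.3, 0.7]
width: 0.997
gripper_force: 0.0
```

Call:
send_rows:
  increments:
    - [9.18,[0,0,-4],[0,0,0]]
    - [9.18,[0,0,-4],[0,0,0]]
    - [9.18,[-3,-2,0],[0,0,0]]
    - [9.18,[-3,-2,0],[0,0,0]]
    - [9.18,[-3,-2,0],[0,0,0]]

```text
clock: 32.95
position: [0.4142, 0.1976, 0.1975]
ee_rot: [2.219, 2.223, 0.001]
force: [0.4, 0.7, 0.4]
width: 1.0
gripper_force: 0.0
```

Call:
send_rows:
  increments:
    - [9.18,[-3,0,0],[0,0,0]]
    - [9.18,[-3,0,0],[0,0,0]]
    - [9.18,[-3,0,0],[0,0,0]]
    - [9.18,[0,0,0],[0,0,0]]
    - [9.18,[0,0,0],[0,0,0]]

```text
clock: 33.45
position: [0.4152, 0.1081, 0.1974]
ee_rot: [2.222, 2.22, 0.001]
force: [0.6, -1.1, -0.8]
width: 0.997
gripper_force: 0.0
```

```bash
python3 - <<'E'
from h import *
t,p=shot('top','t9.png'); s,q=shot('scene','s9.png'); print(arm.observe()['position'])
S={'yellow':(.4745,.2865,.08,88),'blue':(.4508,-.0815,.08,88),'red':(.4528,.0787,.066,70),'green':(.6285,.2368,.066,70)}
rows=[]
for im,pp in((t,p),(s,q)):
  r=[]
  for c,(x,y,h,d) in S.items():
    im2=im.copy(); u,v=proj(pp,(x,y,h)).astype(int)
    k=cv2.resize(im[max(v-25,0):v+25,u-24:u+24],(198,206),interpolation=2)
    r.append(k)
  rows.append(np.hstack(r))
cv2.imwrite('pics/end.png',np.vstack(rows)[:,:,::-1])
E
```

```text
[0.41522269 0.1093379  0.19720515]
```

View pics/end.png

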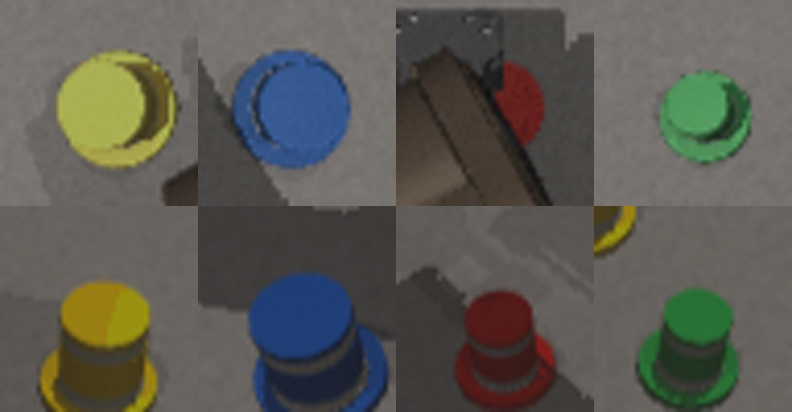

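View pics/s9.png

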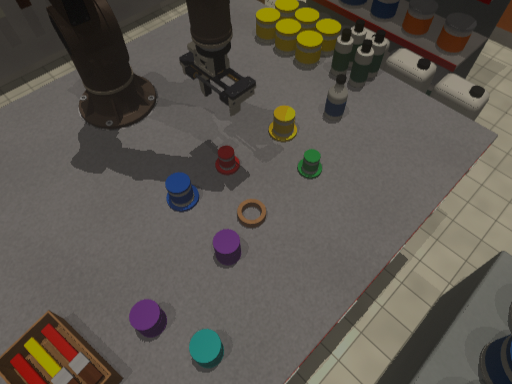

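All four containers stand upright and well centred on their own discs in both the top and scene views. The tape roll and bottle haven't moved.

```bash
python3 -c "
from cell import arm
print(arm.sign_off())"
```

```text
the job is handed in; nothing more can be done
None
```

I put all four containers on the stands of their own colour, upright and released, and handed the job in at about 33.6 s of the 106 s allowed; the sign-off returned no verdict.

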